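# Snap a valve insert home in the test block

## Task

Take the long copper valve insert out of the stand and stand it head up in the hole of the aluminium test block, then press straight down on it until its collar snaps through the sprung jaws inside, it sits fully home and the little steel telltale pin pops up. Press gently and stop once it is home: leaning on it ruins the seat. Leave it there upright, let go, and do not disturb the short insert, the gauge or the black pad.

Things in the scene. Friction and masses are not known exactly. Their poses are not given: they have to be found in the camera images.
- long_insert: Copper tyre valve insert, 88 mm long, head up in one of the stand's two holes: foot 9 mm wide, cone to a 16 mm collar 9 to 10.5 mm above the foot, 10 mm neck to 18 mm, 16 mm shaft to 72 mm, then a plain cylindrical head 20 mm in diameter and 16 mm high with a flat top (72 to 88 mm). 80 g. Origin at the centre of the foot, z towards the head.
- short_insert: A shorter insert of the same copper and diameters, 62 mm long, in the other hole of the stand. A bystander: leave it there. Origin at the centre of its foot, z up.
- stand: Grey plastic stand fixed to the counter, 60 mm (its x) by 140 mm (its y), 35 mm high, with two holes 18 mm wide and 25 mm deep on its y axis, 40 mm either side of the middle. Either insert may be in either hole. Origin at the centre of the underside, z up.
- jig: Aluminium test block fixed to the counter, 80 (x) by 100 (y) mm, 70 mm high, on a thin dark foot plate. Hole 18 mm wide with a 2 mm chamfer in the middle of the top. Brass nipple on its -x side. Telltale: steel pin 9 mm wide in the top, 34 mm from the hole along +y, sunk at first, about 4 to 17 mm proud when the insert is home. Origin at the centre of the underside, z up.
- socket (a point): Centre of the hole's mouth, level with the block's top, z up. Inside, a loose stop (yields for good at 2.2 N) first holds the foot 26 to 48 mm below the mouth; fully home it is 48 to 62 mm down, on a hard floor. Both differ each time, neither tells the other and neither is shown. The head's top ends 26 to 40 mm above the block; push it with closed fingertips.
- seat (a joint): Trip pad on the hard floor: 0 = up, 0.003 m = insert fully home; moves only in the last 3 mm, drives the telltale. The collar wedges two sprung jaws open: the push climbs over about 9 mm to a peak of 3 to 14 N (in two bumps if the insert leans), drops sharply as the collar passes 3 mm above the floor, then rises on the floor. Keep the push under 18 N: forces inside over 25 N ruin it.
- gauge: Nickel pressure gauge lying dial up, 66 mm in diameter and 30 mm high, with a stem sticking out 40 mm along its -x. A bystander. Origin at the centre of the underside.
- bead_pad: Black plastic bead breaker pad with rubber ribs, 70 mm by 110 mm, 20 mm high. A bystander. Origin at the centre of the underside.
Mind the look-alikes: they are no part of the job. What is shaped like the long_insert but red is not meant.

How it is judged:
By the outcome, as a careful person would: the job done as asked, in the order asked, and still so for the second after the job is handed in, with the robot touching nothing.
It also fails if it takes over 69 s, if anything falls off the work surface, if the arm or the gripper's body presses on something with over 40 N, if the wrist force passes 120 N, or if a joint passes its speed limit or range.

## Robot

A 6-joint arm with a two-finger parallel gripper is mounted at the origin on the work surface. World frame = base frame: x ahead of the robot, y to its left, z up, the work surface at z = 0. Lengths are in m, angles in rad, forces in N, time in s.
With the tool pointing down it reaches from about 0.35 to 0.725 m from the base axis. Payload 4.3 kg.
Tool frame: the origin (TCP) lies midway between the tips of the shut fingers; the grasp point (between the pads) lies r.grip_point_offset behind it (r.grip_point_offset is the distance from the TCP to the grasp point, in m); z points along the fingers, y is the line along which they close (so a half turn about z gives the same grasp; the last joint's range is limited). The gripper opens to 85 mm and grips with 20 to 120 N. Pads are 22 mm wide; open, the fingers measure 114 mm over their backs; the gripper's body (76 mm by 85 mm) begins 54 mm behind the grasp point. The pads swing forward as they close: fully open they stand 13 mm farther back than shut.
Start: joints at [0.998, 0.377, 0.081, 1.274, 0, 1.46], TCP at [0.257, 0.515, 0.211] pointing down, gripper open.
Joint ranges: [-2.72, 2.72], [-0.84, 1.66], [-1.02, 1.22], [-1.77, 2.12], [-1.37, 1.28], [-3.14, 3.14]. Speed limits (rad/s): [2.57, 2.57, 3.14, 3.14, 3.14, 3.14].

## Interface

Orientations are given as a unit quaternion [w, x, y, z].
In Python, from station import r, capture, camera_info gives the robot as it stands. The module is installed in compiled form; this text tells all that it offers.
- The arm moves only by the tool step_arm, never from a script. Its argument "steps" is a list of rows, each a list of 5 numbers: the shift along the tool's x, y, z in m, then the turn about the tool's z in rad, then the finger opening in m, from 0 to 0.0854. A call has 1 to 8 rows; each row shifts and turns the commanded pose from where the row before left it, along the tool's axes as they then stand; what a row does not reach is not made up. A row lasts 1/8 s, in which the tool goes at most 62.5 mm and 10.7 degrees, less where a joint would pass 70% of its speed; a pose out of reach is approached as far as the arm can. A call is refused whole if a number of a shift passes 0.0625 or a number of a turn 0.188, either way. A call with a gripper value outside its range is refused whole. The fingers move at their own pace and stop on an object; the grip force is fixed at half the most. Time passes only in rows, so rows that do not move let the fingers close. It gives the time, the measured TCP pose, the force, the opening and the grip force at its end, in the units of the state.
- r.get_state(): the state, without advancing time (a new reading comes with each control period).
- capture(name): name is "scene" or "top" or "wrist"; returns the picture (420x560x3 uint8, red, green, blue); there is no depth.
- camera_info(name): a dict with "mtx" (3x3 intrinsics, pixels), "k1" (the pictures are not rectified: a ray, as slopes to the right and down, at radius r is drawn at 1 + k1 r^2 times it, then the intrinsics apply), "rvec" (rotation vector, rad) and "tvec" (3), from world to camera coordinates, as OpenCV has them; the wrist camera has in their place "tool_from_camera" (4x4, takes a point from camera to tool coordinates, whose origin is the TCP and whose axes are the flange's). Camera axes: x right, y down, z forward; pixel columns grow to the right and rows downward; lengths in m; the calibration is good to about 2 mm. A picture is of the moment at which its call begins: read the wrist's pose just before it. camera_info takes no time and is no camera call.
- r.job_done(): hands the job in; it is judged then, once.
The state is a dict: "clock": time; "joints": joint angles; "joint_vel": joint speeds; "tau": joint torques, N m; "tcp_pos": TCP position; "orientation": TCP orientation; "ft_force": force on the tool from outside, world axes, zero at the start; "torque": the same for the moment, N m; "finger_gap": opening from 0.0 (shut) to 1.0 (fully open); "gripper_force": force on a finger pad.
Only numpy, scipy, OpenCV 4.12 (cv2) and the standard library are available. Lean on these libraries where they do the work, as an engineer would, in place of code of your own. Each camera call takes 0.05 s, during which the arm holds its last target. There are 200 camera calls.

## Working session

There is one attempt and no reset: what is moved stays moved. The work goes in short steps, Python scripts to look and compute and a tool call to move; the robot and the scene stay as the last step left them, time stands still between calls to the robot, and variables do not carry over. Pictures are saved under pics/ and viewed, at most 10 in all, crops included, and the job is handed in when it is done.

Besides the shell and the picture viewer there is one more tool, called after "Request:" in YAML: its name, and indented under it one key for each argument. step_arm: Moves the arm, as the interface text tells. Its arguments: {"type":"object","properties":{"steps":{"type":"array","items":{"type":"array","items":{"type":"number"}}}},"required":["steps"]}

```bash
mkdir -p pics
python3 - <<'E'
from station import r,capture,camera_info
import cv2,numpy as np
for n in("scene","top"):
    cv2.imwrite(f"pics/{n}0.png",capture(n)[:,:,::-1])
    c=camera_info(n);R=cv2.Rodrigues(np.array(c["rvec"]))[0];print(n,c["k1"],(-R.T@np.array(c["tvec"]).ravel()).round(3),np.array(c["mtx"]).round(1).tolist())
print(camera_info("wrist"));print(r.get_state(),r.grip_point_offset)
E
```

```text
scene 0.01632136309856154 [0.96  0.343 0.705] [[432.7, 0.0, 286.0], [0.0, 432.7, 210.8], [0.0, 0.0, 1.0]]
top 0.03696086818806117 [ 0.418 -0.061  0.841] [[411.2, 0.0, 274.2], [0.0, 411.2, 206.6], [0.0, 0.0, 1.0]]
{'mtx': array([[309.89555021,   0.        , 283.45258148],
       [  0.        , 309.89555021, 208.08868441],
       [  0.        ,   0.        ,   1.        ]]), 'k1': -0.065532468280462, 'tool_from_camera': array([[-1.59081769e-03, -9.48881142e-01, -3.15629606e-01,
         8.25124024e-02],
       [ 9.99998207e-01, -1.83377013e-03,  4.72753670e-04,
        -8.26401982e-04],
       [-1.02737919e-03, -3.15628288e-01,  9.48882357e-01,
        -1.62511622e-01],
       [ 0.00000000e+00,  0.00000000e+00,  0.00000000e+00,
         1.00000000e+00]])}
{'clock': 0.1, 'joints': array([9.97684234e-01, 3.78020343e-01, 7.97808952e-02, 1.27440806e+00,
       1.96713565e-05, 1.46047354e+00]), 'joint_vel': array([ 3.07073004e-06, -2.56938997e-04,  2.63685682e-03, -3.97533691e-04,
        6.74941582e-04,  1.50082522e-03]), 'tau': array([ 9.17697253e-04, -4.64694285e+01,  2.70581907e+01,  1.20776685e-02,
       -1.38526407e-04,  1.55584303e-06]), 'tcp_pos': array([0.25636847, 0.51399179, 0.21004531]), 'orientation': array([-3.19438059e-04,  2.29335141e-01,  9.73347079e-01, -8.68778500e-04]), 'ft_force': array([ 0.05148625,  0.49805259, -0.40039596]), 'torque': array([ 0.00514188,  0.027528  , -0.03483891]), 'gripper_force': 0.0, 'finger_gap': 1.0020438653337844} 0.0187
```

View pics/scene0.png

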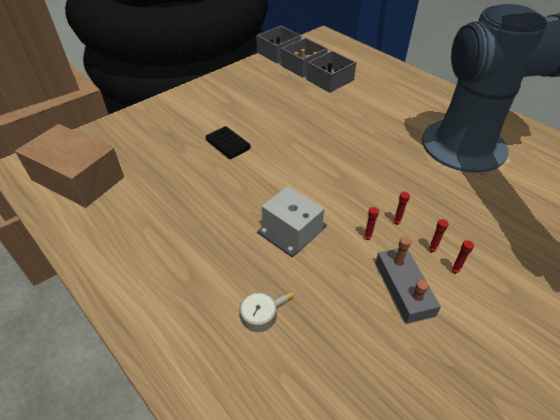

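View pics/top0.png

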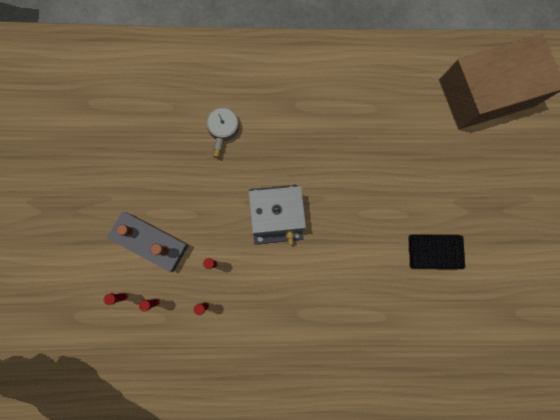

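```bash
cat > h.py <<'E'
from station import r,capture,camera_info
import cv2,numpy as np
from scipy.spatial.transform import Rotation as Ro
def cam(n,st=None):
    c=camera_info(n)
    if n=="wrist":
        q=np.array(st["orientation"]);T=np.eye(4);T[:3,:3]=Ro.from_quat(q[[1,2,3,0]]).as_matrix();T[:3,3]=st["tcp_pos"]
        M=T@c["tool_from_camera"];R=M[:3,:3].T;t=-R@M[:3,3]
    else: R=cv2.Rodrigues(np.array(c["rvec"],float))[0];t=np.array(c["tvec"],float).ravel()
    return np.array(c["mtx"]),np.array([c["k1"],0,0,0.]),R,t
def ray(cm,uv):
    K,d,R,t=cm;p=cv2.undistortPoints(np.array([[uv]],float),K,d).ravel()
    v=R.T@np.r_[p,1];return -R.T@t,v/np.linalg.norm(v)
def onz(cm,uv,z):
    o,v=ray(cm,uv);return o+v*(z-o[2])/v[2]
def tri(c1,u1,c2,u2):
    o,v=ray(c1,u1);p,w=ray(c2,u2)
    s=np.linalg.lstsq(np.c_[v,-w],p-o,rcond=None)[0];a=o+s[0]*v;b=p+s[1]*w
    return (a+b)/2,np.linalg.norm(a-b)
def proj(cm,P):
    K,d,R,t=cm;return cv2.projectPoints(np.array([P],float),cv2.Rodrigues(R)[0],t,K,d)[0].ravel()
E
python3 - <<'E'
from h import *
T=cv2.imread("pics/top0.png");S=cv2.imread("pics/scene0.png")
a=cv2.resize(T[195:285,100:310],None,fx=3.8,fy=3.8,interpolation=2)[:342]
b=cv2.resize(S[180:330,240:480],None,fx=1.7,fy=1.7,interpolation=2)
o=np.zeros((600,800,3),np.uint8);o[:a.shape[0],:a.shape[1]]=a;o[342:342+min(258,b.shape[0]),:b.shape[1]]=b[:258];cv2.imwrite("pics/crop1.png",o)
ct=cam("top")
for u in [(123,230),(157,250)]: print([onz(ct,u,z).round(3) for z in(.098,.072)],[proj(cam("scene"),onz(ct,u,z)).round(1) for z in(.098,.072)])
print(onz(ct,(277,210),.07),onz(ct,(259,211),.07))
for n,im in(("top",T),("scene",S)):
    h=cv2.cvtColor(im,cv2.COLOR_BGR2HSV)
    for nm,lo,hi in(("cop",(3,110,95),(13,200,255)),("red",(0,225,60),(3,255,255))):
        k,l,s,c=cv2.connectedComponentsWithStats(cv2.inRange(h,lo,hi))
        print(n,nm,[(s[i].tolist(),c[i].round(1).tolist()) for i in range(1,k) if s[i,4]>25])
E
```

```text
[array([0.491, 0.185, 0.098]), array([0.494, 0.193, 0.072])] [array([421. , 269.7]), array([420.8, 282.2])]
[array([0.455, 0.124, 0.098]), array([0.456, 0.13 , 0.072])] [array([404.5, 238.4]), array([404. , 249.7])]
[ 0.53095714 -0.09148307  0.07      ] [ 0.52906263 -0.0573636   0.07      ]
top cop [([117, 225, 10, 10, 78], [121.5, 229.2]), ([151, 244, 10, 11, 85], [155.6, 248.7]), ([203, 258, 10, 11, 29], [206.5, 262.8]), ([103, 293, 10, 12, 26], [106.5, 299.2]), ([193, 303, 12, 13, 36], [197.0, 310.1])]
top red []
scene cop [([369, 206, 11, 13, 28], [375.5, 210.5]), ([438, 218, 11, 14, 28], [444.5, 223.1]), ([400, 237, 11, 12, 76], [405.2, 240.9]), ([417, 281, 11, 12, 90], [422.4, 285.3])]
scene red []
```

View pics/crop1.png

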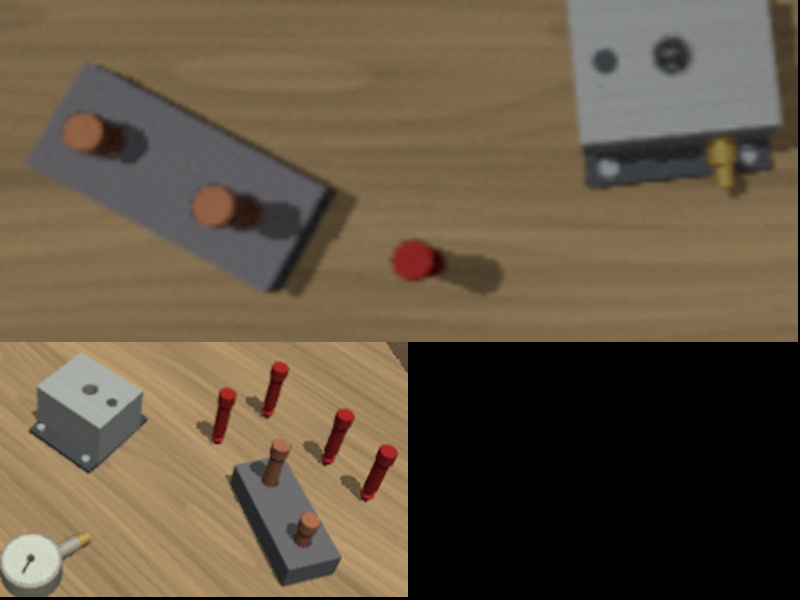

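Look-alikes in the top view: copper (156,249) is the long one, because it stands taller in the scene view. Copper (121,229) is the short one. The reds at (210,264), (200,309), (145,305) and (110,299) are decoys. I choose (156,249), at about (0.457, 0.126), and the crop confirms it. The hole is at (277,210), about (0.531, -0.091), and the telltale at (259,211) is 34 mm to +y as described.

Request:
step_arm:
  steps:
    - [-0.044, -0.032, 0, 0, 0.05]
    - [-0.044, -0.032, 0, 0, 0.05]
    - [-0.044, -0.032, 0, 0, 0.05]
    - [-0.044, -0.032, 0, 0, 0.05]
    - [-0.044, -0.032, 0, 0, 0.05]
    - [-0.044, -0.032, 0, 0, 0.05]
    - [-0.044, -0.032, 0, 0, 0.05]
    - [-0.044, -0.032, 0, 0, 0.05]

```text
clock: 1.1
tcp_pos: [0.4577, 0.1266, 0.2106]
orientation: [-0.0, 0.229, 0.973, 0.0]
ft_force: [0.3, 0.4, -0.5]
finger_gap: 0.585
gripper_force: 0.0
```

Request:
step_arm:
  steps:
    - [0, 0, 0.02, 0, 0.05]
    - [0, 0, 0, 0, 0.05]
    - [0, 0, 0, 0, 0.05]

```text
clock: 1.48
tcp_pos: [0.457, 0.1287, 0.1911]
orientation: [-0.0, 0.229, 0.973, -0.0]
ft_force: [0.5, 0.7, 0.0]
finger_gap: 0.587
gripper_force: 0.0
```

```bash
cat > w.py <<'E'
from h import *
import sys
st=r.get_state();im=capture("wrist")[:,:,::-1].copy();cv2.imwrite(f"pics/{sys.argv[1]}.png",im)
np.save("pics/st_"+sys.argv[1],st,allow_pickle=True)
print(st["clock"],st["tcp_pos"].round(4),st["orientation"].round(4),st["finger_gap"],st["ft_force"].round(2))
h=cv2.cvtColor(im,cv2.COLOR_BGR2HSV)
k,l,s,c=cv2.connectedComponentsWithStats(cv2.inRange(h,(3,100,80),(14,210,255)))
print([(s[i].tolist(),c[i].round(1).tolist()) for i in range(1,k) if s[i,4]>150])
print("tcp px",proj(cam("wrist",st),st["tcp_pos"]))
E
python3 w.py w1
```

```text
1.475 [0.457  0.1287 0.1911] [-3.000e-04  2.289e-01  9.734e-01 -0.000e+00] 0.5865992023033929 [0.45 0.67 0.04]
[([135, 120, 49, 26, 437], [163.4, 129.3]), ([272, 179, 22, 37, 605], [282.5, 197.9]), ([350, 181, 27, 27, 440], [363.5, 194.9]), ([171, 190, 39, 41, 587], [189.8, 209.7])]
tcp px [284.80889387 254.43872668]
```

View pics/w1.png

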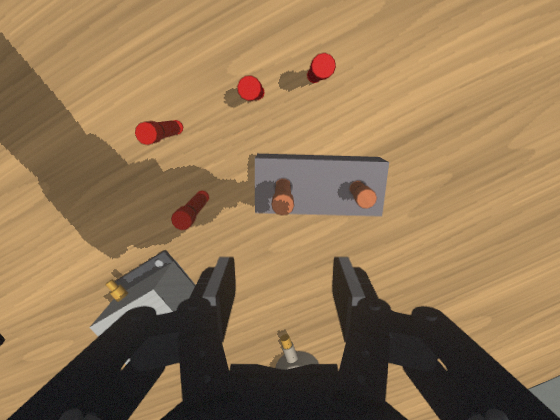

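The wrist view shows the long insert's head at (283,204), the short one at (366,198), and the decoys clear of the fingers. Next I cast the head centre onto z = 0.098.

Run:
```python
from h import *
st=np.load("pics/st_w1.npy",allow_pickle=True).item();cm=cam("wrist",st)
R=Ro.from_quat(np.array(st["orientation"])[[1,2,3,0]]).as_matrix()
for u in [(283,204.5),(283,203)]:
    P=onz(cm,u,.098);print(P.round(4),"tool",(R.T@(P-st["tcp_pos"])).round(4))
print(tri(cm,(283,204),cam("top"),(156.1,249.3)),tri(cm,(283,204),cam("scene"),(404.7,241)))
# stand rect from wrist: top face corners
im=cv2.imread("pics/w1.png");
print([onz(cm,u,.035).round(4) for u in[(257,158),(387,161),(382,215),(255,213)]])
```

```text
[0.4557 0.1281 0.098 ] tool [ 0.0008 -0.0011  0.0931]
[0.4545 0.1287 0.098 ] tool [ 0.0021 -0.0011  0.0931]
(array([0.45697421, 0.12717214, 0.09119613]), np.float64(0.0006167296980770414)) (array([0.45660785, 0.12702572, 0.09405689]), np.float64(0.0014153773968624396))
[array([0.4167, 0.1176, 0.035 ]), array([0.4796, 0.2371, 0.035 ]), array([0.5332, 0.211 , 0.035 ]), array([0.4687, 0.0874, 0.035 ])]
```

Request:
step_arm:
  steps:
    - [0.001, -0.001, 0.04, 0, 0.05]
    - [0, 0, 0.04, 0, 0.05]
    - [0, 0, 0.025, 0, 0.05]
    - [0, 0, 0.0165, 0, 0.05]
    - [0, 0, 0, 0, 0.05]
    - [0, 0, 0, 0, 0.05]

```text
clock: 2.28
tcp_pos: [0.4568, 0.1284, 0.0705]
orientation: [0.001, 0.229, 0.973, 0.0]
ft_force: [0.2, -0.4, -0.6]
finger_gap: 0.587
gripper_force: 0.0
```

Request:
step_arm:
  steps:
    - [0, 0, 0, 0, 0.01]
    - [0, 0, 0, 0, 0.01]
    - [0, 0, 0, 0, 0.01]
    - [0, 0, 0, 0, 0.01]
    - [0, 0, 0, 0, 0.01]
    - [0, 0, 0, 0, 0.01]

```text
clock: 3.02
tcp_pos: [0.4573, 0.128, 0.0705]
orientation: [0.001, 0.229, 0.973, 0.0]
ft_force: [-0.5, 0.5, 5.7]
finger_gap: 0.18
gripper_force: 58.5
```

```bash
python3 w.py w2
python3 - <<'E'
from h import *
a=cv2.imread("pics/w2.png")[150:380,180:390]
s=capture("scene")[:,:,::-1];cv2.imwrite("pics/s2.png",s)
b=s[190:330,340:480]
o=np.hstack([cv2.resize(a,(400,438)),cv2.resize(b,(400,438),interpolation=2)]);cv2.imwrite("pics/c2.png",o)
E
```

```text
3.025 [0.4573 0.128  0.0705] [1.200e-03 2.294e-01 9.733e-01 4.000e-04] 0.18037547681513608 [-0.54  0.46  5.73]
[([73, 126, 61, 34, 993], [103.9, 140.9]), ([58, 133, 25, 39, 295], [70.8, 151.0]), ([268, 217, 32, 77, 1930], [283.2, 257.8]), ([385, 220, 26, 24, 288], [395.0, 228.8]), ([99, 228, 77, 81, 1477], [142.0, 264.6]), ([394, 231, 41, 40, 1135], [414.0, 250.4])]
tcp px [284.81425281 254.43532742]
```

View pics/c2.png

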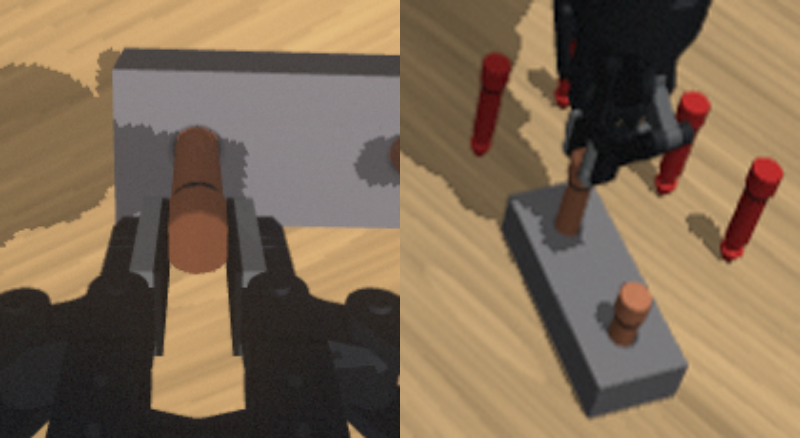

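Run:
```python
from h import *
st=np.load("pics/st_w2.npy",allow_pickle=True).item();cm=cam("wrist",st)
p=st["tcp_pos"]
for z in (.066,.07,.076,.082,.088,.092,.098): print(z,proj(cm,[p[0],p[1],z]).round(1), proj(cm,[p[0],p[1],z]+np.r_[-.0089,.0045,0]).round(1))
```

```text
0.066 [284.8 251. ] [284.9 235.6]
0.07 [284.8 254.1] [284.9 238.4]
0.076 [284.9 258.9] [285.  242.9]
0.082 [285.  264.1] [285.  247.6]
0.088 [285.  269.6] [285.1 252.7]
0.092 [285.1 273.5] [285.2 256.2]
0.098 [285.2 279.7] [285.3 261.9]
```

Request:
step_arm:
  steps:
    - [0, 0, -0.005, 0, 0.01]
    - [0, 0, -0.005, 0, 0.01]
    - [0, 0, -0.01, 0, 0.01]
    - [0, 0, 0, 0, 0.01]
    - [0, 0, 0, 0, 0.01]

```text
clock: 3.75
tcp_pos: [0.456, 0.1279, 0.0894]
orientation: [0.0, 0.229, 0.973, 0.0]
ft_force: [0.9, 0.5, -2.1]
finger_gap: 0.181
gripper_force: 58.6
```

The wrist crop shows the pads on the head, its underside at about z = 0.082 as expected. The lift looks clean. Next I raise it and carry it past the block so the wrist camera can see the hole.

Request:
step_arm:
  steps:
    - [0, 0, -0.04, 0, 0.01]
    - [0, 0, -0.036, 0, 0.01]
    - [-0.02, -0.02, 0, 0, 0.01]
    - [-0.04, -0.032, 0, 0, 0.01]
    - [-0.04, -0.032, 0, 0, 0.01]
    - [-0.04, -0.032, 0, 0, 0.01]
    - [-0.035, -0.03, 0, 0, 0.01]
    - [-0.02, -0.016, 0, 0, 0.01]

```text
clock: 4.75
tcp_pos: [0.5586, -0.1064, 0.1647]
orientation: [-0.0, 0.23, 0.973, -0.0]
ft_force: [-0.2, 0.9, 0.6]
finger_gap: 0.183
gripper_force: 58.8
```

Request:
step_arm:
  steps:
    - [0, 0, 0, 0, 0.01]
    - [0, 0, 0, 0, 0.01]
    - [0, 0, 0, 0, 0.01]
    - [0, 0, 0, 0, 0.01]

```text
clock: 5.25
tcp_pos: [0.5579, -0.1032, 0.1655]
orientation: [-0.0, 0.229, 0.973, 0.0]
ft_force: [-0.5, -0.2, -1.1]
finger_gap: 0.179
gripper_force: 58.8
```

```bash
python3 w.py w3;python3 - <<'E'
from h import *
cv2.imwrite("pics/top3.png",capture("top")[:,:,::-1])
E
```

```text
5.25 [ 0.5579 -0.1032  0.1655] [-0.000e+00  2.287e-01  9.735e-01  1.000e-04] 0.17908598011583035 [-0.45 -0.21 -1.07]
[([269, 212, 30, 82, 1958], [283.2, 256.0])]
tcp px [284.80902224 254.43884942]
```

View pics/w3.png

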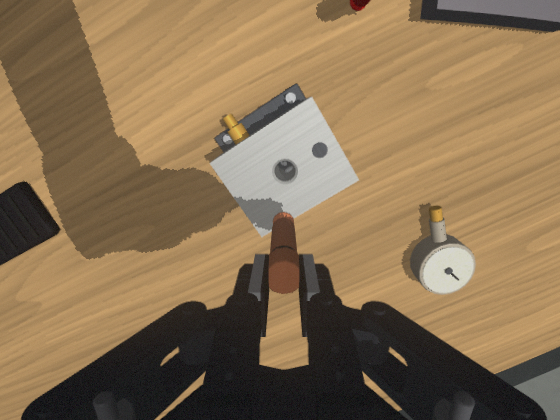

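The hole is at (286,170), the telltale at (320,150), and the insert's foot end is at about (284,213).

Run:
```python
from h import *
st=np.load("pics/st_w3.npy",allow_pickle=True).item();cm=cam("wrist",st);p=st["tcp_pos"]
R=Ro.from_quat(np.array(st["orientation"])[[1,2,3,0]]).as_matrix()
g=cv2.cvtColor(cv2.imread("pics/w3.png"),cv2.COLOR_BGR2GRAY)
def blob(g,c,w,th):
    x,y=c;m=(g[y-w:y+w,x-w:x+w]<th).astype(np.uint8)
    k,l,s,cc=cv2.connectedComponentsWithStats(m);i=1+np.argmax(s[1:,4]);
    (ex,ey),ax,an=cv2.fitEllipse(max(cv2.findContours((l==i).astype(np.uint8),0,1)[0],key=len)) 
    return (ex+x-w,ey+y-w),ax
for th in(110,130,145):
    for nm,c in(("hole",(286,170)),("tell",(320,150))):
        u,ax=blob(g,c,17,th);P=onz(cm,u,.07);print(th,nm,np.round(u,1),np.round(ax,1),P.round(4),"tool",(R.T@(P-p)).round(4))
t=cv2.cvtColor(cv2.imread("pics/top0.png"),cv2.COLOR_BGR2GRAY)
for th in (80,95,105):
    u,ax=blob(t,(277,210),9,th);print("top",np.round(u,1),np.round(ax,1),onz(cam("top"),u,.07).round(4))
for d in(0,.02,.05,.0605):print(d,[proj(cm,p+R@np.array([x,0,d])).round(1) for x in(0,.0045,.008)])
h=cv2.cvtColor(cv2.imread("pics/w3.png"),cv2.COLOR_BGR2HSV);m=cv2.inRange(h,(0,90,30),(14,230,255))
for y in range(206,296,5):
    x=np.where(m[y,260:310])[0]+260;print(y,x.min() if len(x) else 0,x.max() if len(x) else 0,end=" | ")
```

```text
110 hole [284.7 170.5] [19.2 20.1] [ 0.5312 -0.0894  0.07  ] tool [0.0301 0.0004 0.0955]
110 tell [319.2 149.5] [13.2 14.2] [ 0.5281 -0.056   0.07  ] tool [0.0477 0.029  0.0955]
130 hole [284.9 170.2] [20.4 20.8] [ 0.531  -0.0892  0.07  ] tool [0.0304 0.0005 0.0955]
130 tell [319.2 149.7] [14.1 14.6] [ 0.5283 -0.056   0.07  ] tool [0.0476 0.029  0.0955]
145 hole [285.2 170.2] [21.7 22.6] [ 0.5311 -0.0889  0.07  ] tool [0.0304 0.0009 0.0955]
145 tell [319.3 149.6] [14.6 15.1] [ 0.5282 -0.056   0.07  ] tool [0.0476 0.0291 0.0955]
top [276.3 209. ] [8.1 8.4] [ 0.5328 -0.0902  0.07  ]
top [276.4 209.1] [8.9 9.4] [ 0.5327 -0.0904  0.07  ]
top [276.5 209.2] [9.2 9.5] [ 0.5324 -0.0905  0.07  ]
0 [array([284.8, 254.4]), array([284.8, 247.4]), array([284.8, 241.9])]
0.02 [array([284.6, 240.2]), array([284.6, 233.8]), array([284.6, 228.7])]
0.05 [array([284.5, 223.4]), array([284.5, 217.6]), array([284.5, 213.1])]
0.0605 [array([284.4, 218.4]), array([284.4, 212.9]), array([284.4, 208.5])]
206 0 0 | 211 0 0 | 216 275 291 | 221 273 293 | 226 273 293 | 231 272 294 | 236 271 294 | 241 271 295 | 246 271 296 | 251 270 296 | 256 269 298 | 261 267 298 | 266 265 298 | 271 265 299 | 276 265 299 | 281 268 303 | 286 268 298 | 291 263 304 |
```

Request:
step_arm:
  steps:
    - [0.015, 0.001, 0, 0, 0.01]
    - [0.0155, 0.0005, 0, 0, 0.01]
    - [0, 0, 0.015, 0, 0.01]
    - [0, 0, 0.013, 0, 0.01]
    - [0, 0, 0, 0, 0.01]
    - [0, 0, 0, 0, 0.01]
    - [0, 0, 0, 0, 0.01]

```text
clock: 6.22
tcp_pos: [0.5321, -0.0894, 0.1377]
orientation: [0.0, 0.229, 0.973, 0.0]
ft_force: [-0.3, -0.4, -0.5]
finger_gap: 0.181
gripper_force: 58.8
```

```bash
python3 w.py w4;python3 - <<'E'
from h import *
s=capture("scene")[:,:,::-1];cv2.imwrite("pics/s4.png",s);t=capture("top")[:,:,::-1];cv2.imwrite("pics/t4.png",t)
a=cv2.imread("pics/w4.png")[150:310,220:380];b=s[150:260,240:350]
cv2.imwrite("pics/c4.png",np.hstack([cv2.resize(a,(400,400),interpolation=2),cv2.resize(b,(400,400),interpolation=2)]))
E
```

```text
6.225 [ 0.5321 -0.0894  0.1377] [4.000e-04 2.294e-01 9.733e-01 0.000e+00] 0.1811352742932087 [-0.29 -0.38 -0.51]
[([271, 212, 25, 39, 658], [282.5, 230.5]), ([269, 248, 30, 46, 1232], [283.3, 270.8])]
tcp px [284.81253802 254.43721168]
```

View pics/c4.png

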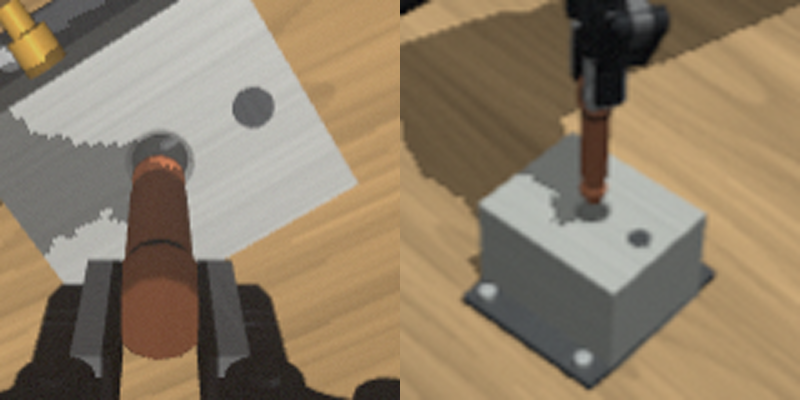

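Request:
step_arm:
  steps:
    - [0.001, 0.0005, 0.004, 0, 0.01]
    - [0, 0, 0.004, 0, 0.01]
    - [0, 0, 0.004, 0, 0.01]
    - [0, 0, 0.004, 0, 0.01]
    - [0, 0, 0.003, 0, 0.01]
    - [0, 0, 0, 0, 0.01]

```text
clock: 7.12
tcp_pos: [0.5308, -0.0883, 0.1181]
orientation: [-0.0, 0.229, 0.973, 0.0]
ft_force: [0.3, -0.1, -0.2]
finger_gap: 0.181
gripper_force: 58.8
```

Request:
step_arm:
  steps:
    - [0, 0, 0.004, 0, 0.01]
    - [0, 0, 0.004, 0, 0.01]
    - [0, 0, 0.003, 0, 0.01]
    - [0, 0, 0, 0, 0.01]

```text
clock: 7.62
tcp_pos: [0.5307, -0.0882, 0.107]
orientation: [-0.0, 0.229, 0.973, 0.0]
ft_force: [0.0, 0.4, -0.6]
finger_gap: 0.188
gripper_force: 58.7
```

Request:
step_arm:
  steps:
    - [0, 0, 0.002, 0, 0.01]
    - [0, 0, 0.001, 0, 0.01]
    - [0, 0, 0, 0, 0.01]

```text
clock: 8.0
tcp_pos: [0.5309, -0.0883, 0.1043]
orientation: [-0.0, 0.229, 0.973, 0.0]
ft_force: [0.4, -0.1, -0.8]
finger_gap: 0.179
gripper_force: 58.7
```

Request:
step_arm:
  steps:
    - [0, 0, 0.001, 0, 0.01]
    - [0, 0, 0.001, 0, 0.01]
    - [0, 0, 0.001, 0, 0.01]
    - [0, 0, 0, 0, 0.01]

```text
clock: 8.5
tcp_pos: [0.5309, -0.0883, 0.1013]
orientation: [-0.0, 0.229, 0.973, 0.0]
ft_force: [0.6, -0.7, -0.5]
finger_gap: 0.18
gripper_force: 58.7
```

Request:
step_arm:
  steps:
    - [0, 0, 0.001, 0, 0.01]
    - [0, 0, 0.001, 0, 0.01]
    - [0, 0, 0.001, 0, 0.01]
    - [0, 0, 0, 0, 0.01]

```text
clock: 9.0
tcp_pos: [0.5309, -0.0883, 0.0983]
orientation: [-0.0, 0.229, 0.973, 0.0]
ft_force: [0.1, -1.4, -1.4]
finger_gap: 0.18
gripper_force: 58.7
```

Request:
step_arm:
  steps:
    - [0, 0, 0.001, 0, 0.01]
    - [0, 0, 0.001, 0, 0.01]
    - [0, 0, 0.001, 0, 0.01]
    - [0, 0, 0, 0, 0.01]

```text
clock: 9.5
tcp_pos: [0.5309, -0.0883, 0.0953]
orientation: [-0.0, 0.229, 0.973, 0.0]
ft_force: [0.6, -1.1, -1.6]
finger_gap: 0.185
gripper_force: 58.7
```

Request:
step_arm:
  steps:
    - [0, -0.0005, 0.001, 0, 0.01]
    - [0, 0, 0.001, 0, 0.01]
    - [0, 0, 0.001, 0, 0.01]
    - [0, 0, 0, 0, 0.01]

```text
clock: 10.0
tcp_pos: [0.5308, -0.0887, 0.0924]
orientation: [0.0, 0.229, 0.973, 0.0]
ft_force: [0.0, -0.7, 0.2]
finger_gap: 0.18
gripper_force: 58.8
```

Request:
step_arm:
  steps:
    - [0, 0, 0.001, 0, 0.01]
    - [0, 0, 0.001, 0, 0.01]
    - [0, 0, 0.001, 0, 0.01]
    - [0, 0, 0, 0, 0.01]

```text
clock: 10.5
tcp_pos: [0.5308, -0.0887, 0.0893]
orientation: [0.0, 0.229, 0.973, 0.0]
ft_force: [1.4, 0.4, 1.0]
finger_gap: 0.181
gripper_force: 58.9
```

Request:
step_arm:
  steps:
    - [0, 0, 0, 0, 0.03]
    - [0, 0, 0, 0, 0.05]
    - [0, 0, 0, 0, 0.05]
    - [0, 0, 0, 0, 0.05]

```text
clock: 11.0
tcp_pos: [0.5306, -0.0887, 0.0893]
orientation: [-0.0, 0.229, 0.973, 0.0]
ft_force: [-0.4, -0.0, -0.4]
finger_gap: 0.587
gripper_force: 0.0
```

Request:
step_arm:
  steps:
    - [0, 0, -0.03, 0, 0.05]
    - [0, 0, -0.03, 0, 0.05]
    - [0, 0, 0, 0, 0.02]
    - [0, 0, 0, 0, 0.0]
    - [0, 0, 0, 0, 0.0]
    - [0, 0, 0, 0, 0.0]

```text
clock: 11.75
tcp_pos: [0.5299, -0.0885, 0.1484]
orientation: [-0.001, 0.229, 0.973, 0.0]
ft_force: [0.3, 0.3, -0.1]
finger_gap: -0.001
gripper_force: 0.0
```

```bash
python3 w.py w5;python3 - <<'E'
from h import *
s=capture("scene")[:,:,::-1];cv2.imwrite("pics/s5.png",s);t=capture("top")[:,:,::-1];cv2.imwrite("pics/t5.png",t)
a=cv2.imread("pics/w5.png")[150:310,220:380];b=s[150:260,240:350]
cv2.imwrite("pics/c5.png",np.hstack([cv2.resize(a,(400,400),interpolation=2),cv2.resize(b,(400,400),interpolation=2)]))
E
```

```text
11.75 [ 0.5299 -0.0885  0.1484] [-1.000e-03  2.293e-01  9.733e-01  1.000e-04] -0.0014821156458480584 [ 0.32  0.33 -0.09]
[([269, 203, 28, 43, 838], [283.1, 226.2])]
tcp px [284.8105458  254.43879685]
```

View pics/c5.png

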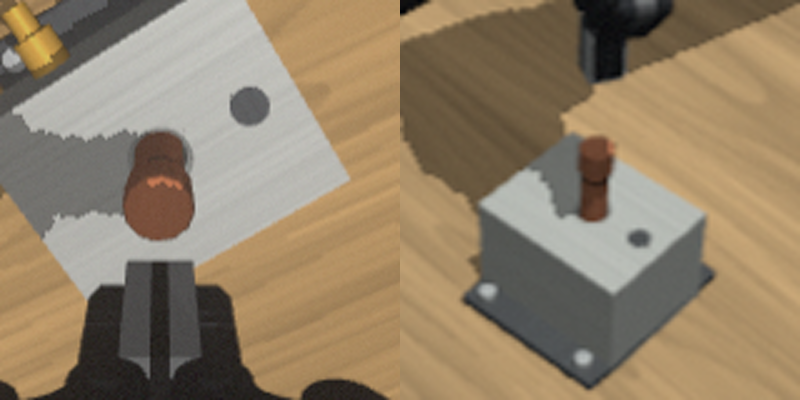

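The insert stands upright in the hole, with its head top at wrist pixel (284,233). The telltale is still sunk and the fingertips are clear above it.

Run:
```python
from h import *
st=np.load("pics/st_w5.npy",allow_pickle=True).item();cm=cam("wrist",st);p=st["tcp_pos"]
R=Ro.from_quat(np.array(st["orientation"])[[1,2,3,0]]).as_matrix()
for z in(.105,.11,.114,.117,.120):
    P=onz(cm,(283.6,232.5),z);print(z,P.round(4),"tool",(R.T@(P-p)).round(4))
```

```text
0.105 [ 0.5336 -0.0911  0.105 ] tool [-0.0045 -0.0006  0.0433]
0.11 [ 0.5317 -0.0901  0.11  ] tool [-0.0024 -0.0007  0.0383]
0.114 [ 0.5302 -0.0894  0.114 ] tool [-0.0007 -0.0007  0.0343]
0.117 [ 0.5291 -0.0888  0.117 ] tool [ 0.0006 -0.0007  0.0314]
0.12 [ 0.5279 -0.0883  0.12  ] tool [ 0.0019 -0.0007  0.0284]
```

Request:
step_arm:
  steps:
    - [-0.0007, 0, 0.015, 0, 0]
    - [0, 0, 0.009, 0, 0]
    - [0, 0, 0.004, 0, 0]
    - [0, 0, 0, 0, 0]
    - [0, 0, 0, 0, 0]

```text
clock: 12.52
tcp_pos: [0.5316, -0.0891, 0.1216]
orientation: [0.0, 0.229, 0.973, 0.0]
ft_force: [0.7, -0.7, 0.2]
finger_gap: -0.002
gripper_force: 0.0
```

Request:
step_arm:
  steps:
    - [0, 0, 0.001, 0, 0]
    - [0, 0, 0.001, 0, 0]
    - [0, 0, 0.001, 0, 0]
    - [0, 0, 0, 0, 0]

```text
clock: 13.02
tcp_pos: [0.5312, -0.089, 0.1183]
orientation: [-0.0, 0.229, 0.973, 0.0]
ft_force: [-0.1, 0.1, -0.2]
finger_gap: -0.001
gripper_force: 0.0
```

Request:
step_arm:
  steps:
    - [0, 0, 0.001, 0, 0]
    - [0, 0, 0.001, 0, 0]
    - [0, 0, 0, 0, 0]

```text
clock: 13.4
tcp_pos: [0.5312, -0.089, 0.1163]
orientation: [-0.0, 0.229, 0.973, 0.0]
ft_force: [0.4, 0.3, -0.5]
finger_gap: -0.001
gripper_force: 0.0
```

Request:
step_arm:
  steps:
    - [0, 0, 0.0005, 0, 0]
    - [0, 0, 0.0005, 0, 0]
    - [0, 0, 0.0005, 0, 0]
    - [0, 0, 0, 0, 0]

```text
clock: 13.9
tcp_pos: [0.5313, -0.089, 0.1148]
orientation: [-0.0, 0.229, 0.973, 0.0]
ft_force: [0.1, 0.1, -0.7]
finger_gap: 0.0
gripper_force: 0.0
```

Request:
step_arm:
  steps:
    - [0, 0, 0.0005, 0, 0]
    - [0, 0, 0.0005, 0, 0]
    - [0, 0, 0.0005, 0, 0]
    - [0, 0, 0, 0, 0]

```text
clock: 14.4
tcp_pos: [0.5313, -0.089, 0.1133]
orientation: [-0.0, 0.229, 0.973, 0.0]
ft_force: [-0.4, -0.0, -0.6]
finger_gap: -0.004
gripper_force: 0.0
```

Request:
step_arm:
  steps:
    - [0, 0, 0.0005, 0, 0]
    - [0, 0, 0.0005, 0, 0]
    - [0, 0, 0.0005, 0, 0]
    - [0, 0, 0, 0, 0]

```text
clock: 14.9
tcp_pos: [0.5313, -0.0891, 0.1118]
orientation: [-0.0, 0.229, 0.973, 0.0]
ft_force: [-0.3, 0.2, -0.4]
finger_gap: 0.0
gripper_force: 0.0
```

Request:
step_arm:
  steps:
    - [0, 0, 0.0005, 0, 0]
    - [0, 0, 0.0005, 0, 0]
    - [0, 0, 0.0005, 0, 0]
    - [0, 0, 0, 0, 0]

```text
clock: 15.4
tcp_pos: [0.5313, -0.089, 0.1103]
orientation: [-0.0, 0.229, 0.973, 0.0]
ft_force: [1.2, -0.1, -0.7]
finger_gap: 0.002
gripper_force: 0.0
```

Request:
step_arm:
  steps:
    - [0, 0, 0.0005, 0, 0]
    - [0, 0, 0.0005, 0, 0]
    - [0, 0, 0.0005, 0, 0]
    - [0, 0, 0, 0, 0]

```text
clock: 15.9
tcp_pos: [0.5313, -0.089, 0.1088]
orientation: [-0.0, 0.229, 0.973, 0.0]
ft_force: [-0.0, -0.1, -0.4]
finger_gap: -0.001
gripper_force: 0.0
```

Run:
```python
from h import *
s=capture("scene")[:,:,::-1].copy();cv2.imwrite("pics/s6.png",s)
cs=cam("scene")
for z in(.096,.1,.104,.108,.112,.117):print(z,proj(cs,[.5311,-.0889,z]).round(1), proj(cs,[.5311,-.0889,z-.016]).round(1))
for f in("s5","s6"):
    h=cv2.cvtColor(cv2.imread(f"pics/{f}.png"),cv2.COLOR_BGR2HSV)
    m=cv2.inRange(h,(0,80,25),(14,230,255))
    print(f,[(y,np.where(m[y,275:315])[0][[0,-1]]+275) if m[y,275:315].any() else (y,0) for y in range(180,214,2)])
    print([tuple(h[y,293]) for y in range(182,212,3)])
```

```text
0.096 [293.8 197.9] [293.6 203.5]
0.1 [293.9 196.4] [293.7 202.1]
0.104 [293.9 195. ] [293.7 200.7]
0.108 [294.  193.5] [293.8 199.3]
0.112 [294.  192.1] [293.8 197.9]
0.117 [294.1 190.3] [293.9 196.1]
s5 [(180, 0), (182, 0), (184, 0), (186, 0), (188, array([291, 297])), (190, array([289, 298])), (192, array([290, 298])), (194, array([289, 297])), (196, array([289, 297])), (198, array([290, 296])), (200, array([290, 296])), (202, array([290, 296])), (204, array([290, 296])), (206, array([290, 296])), (208, array([290, 296])), (210, array([291, 294])), (212, 0)]
[(np.uint8(18), np.uint8(102), np.uint8(188)), (np.uint8(18), np.uint8(103), np.uint8(185)), (np.uint8(11), np.uint8(133), np.uint8(117)), (np.uint8(10), np.uint8(136), np.uint8(109)), (np.uint8(9), np.uint8(133), np.uint8(86)), (np.uint8(9), np.uint8(136), np.uint8(79)), (np.uint8(10), np.uint8(141), np.uint8(47)), (np.uint8(10), np.uint8(140), np.uint8(80)), (np.uint8(10), np.uint8(139), np.uint8(97)), (np.uint8(10), np.uint8(143), np.uint8(100))]
s6 [(180, 0), (182, 0), (184, 0), (186, 0), (188, array([293, 297])), (190, array([289, 298])), (192, array([290, 298])), (194, array([289, 297])), (196, array([289, 297])), (198, array([290, 296])), (200, array([290, 296])), (202, array([290, 296])), (204, array([290, 296])), (206, array([290, 296])), (208, array([290, 296])), (210, array([291, 294])), (212, 0)]
[(np.uint8(130), np.uint8(36), np.uint8(21)), (np.uint8(100), np.uint8(43), np.uint8(18)), (np.uint8(10), np.uint8(84), np.uint8(79)), (np.uint8(10), np.uint8(138), np.uint8(109)), (np.uint8(10), np.uint8(135), np.uint8(87)), (np.uint8(10), np.uint8(140), np.uint8(80)), (np.uint8(10), np.uint8(128), np.uint8(50)), (np.uint8(10), np.uint8(137), np.uint8(80)), (np.uint8(10), np.uint8(140), np.uint8(80)), (np.uint8(10), np.uint8(135), np.uint8(81))]
```

```bash
python3 w.py w6;python3 - <<'E'
from h import *
s=cv2.imread("pics/s6.png");a=cv2.imread("pics/w6.png")[180:320,210:350];b=s[150:230,255:335]
cv2.imwrite("pics/c6.png",np.hstack([cv2.resize(a,(400,400),interpolation=2),cv2.resize(b,(400,400),interpolation=2)]))
E
```

```text
15.95 [ 0.5313 -0.089   0.1089] [-0.      0.2294  0.9733  0.    ] 0.0011306043480885453 [ 0.01  0.35 -0.09]
[([272, 218, 21, 17, 217], [282.1, 225.1]), ([266, 233, 34, 31, 583], [281.5, 245.9])]
tcp px [284.8116256  254.43787101]
```

View pics/c6.png

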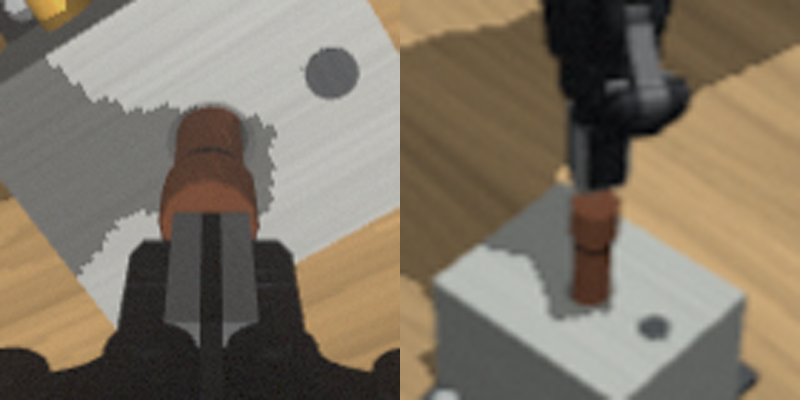

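The scene and wrist views agree that the shut fingertips are still about 10 mm above the head, which has not moved. The tips sit behind the reported TCP, so I keep going down and let the force decide.

Request:
step_arm:
  steps:
    - [0, 0, 0.001, 0, 0]
    - [0, 0, 0.001, 0, 0]
    - [0, 0, 0.001, 0, 0]
    - [0, 0, 0, 0, 0]

```text
clock: 16.5
tcp_pos: [0.5312, -0.089, 0.1058]
orientation: [-0.0, 0.229, 0.973, 0.0]
ft_force: [-0.1, -0.2, -0.3]
finger_gap: -0.001
gripper_force: 0.0
```

Request:
step_arm:
  steps:
    - [0, 0, 0.001, 0, 0]
    - [0, 0, 0.001, 0, 0]
    - [0, 0, 0.001, 0, 0]
    - [0, 0, 0, 0, 0]

```text
clock: 17.0
tcp_pos: [0.5312, -0.089, 0.1028]
orientation: [-0.0, 0.229, 0.973, 0.0]
ft_force: [-0.0, -0.4, -0.1]
finger_gap: 0.002
gripper_force: 0.0
```

Request:
step_arm:
  steps:
    - [0, 0, 0.0007, 0, 0]
    - [0, 0, 0.0007, 0, 0]
    - [0, 0, 0.0006, 0, 0]
    - [0, 0, 0, 0, 0]

```text
clock: 17.5
tcp_pos: [0.5313, -0.089, 0.1008]
orientation: [-0.0, 0.229, 0.973, 0.0]
ft_force: [0.3, -0.5, -0.6]
finger_gap: -0.0
gripper_force: 0.0
```

```bash
cat > p.py <<'E'
from h import *
s=capture("scene")[:,:,::-1].copy();g=cv2.cvtColor(s,cv2.COLOR_BGR2HSV)
print("state",r.get_state()["clock"],r.get_state()["ft_force"].round(2))
for c in (290,293,296):print(c,[(y,int(g[y,c,0]),int(g[y,c,2])) for y in range(182,214,2)])
# telltale region brightness & shape
x=g[205:222,296:318,2];print("tell dark px",int((x<90).sum()),"bright",int((x>235).sum()))
E
python3 p.py
```

```text
state 17.55 [-0.49  0.29  0.74]
290 [(182, 80, 69), (184, 90, 70), (186, 105, 70), (188, 90, 70), (190, 15, 78), (192, 10, 93), (194, 9, 72), (196, 11, 77), (198, 12, 66), (200, 10, 70), (202, 10, 78), (204, 9, 72), (206, 9, 74), (208, 10, 76), (210, 12, 86), (212, 50, 110)]
293 [(182, 150, 16), (184, 105, 18), (186, 100, 21), (188, 120, 16), (190, 105, 22), (192, 10, 103), (194, 10, 86), (196, 10, 79), (198, 10, 80), (200, 10, 49), (202, 10, 82), (204, 10, 80), (206, 10, 80), (208, 9, 81), (210, 11, 79), (212, 60, 109)]
296 [(182, 90, 20), (184, 80, 25), (186, 108, 21), (188, 110, 20), (190, 13, 48), (192, 10, 108), (194, 11, 82), (196, 9, 78), (198, 10, 71), (200, 9, 57), (202, 10, 75), (204, 11, 88), (206, 11, 84), (208, 10, 78), (210, 15, 99), (212, 53, 111)]
tell dark px 15 bright 0
```

Request:
step_arm:
  steps:
    - [0, 0, 0.0005, 0, 0]
    - [0, 0, 0.0005, 0, 0]
    - [0, 0, 0.0005, 0, 0]
    - [0, 0, 0, 0, 0]

```text
clock: 18.05
tcp_pos: [0.5313, -0.089, 0.0993]
orientation: [-0.0, 0.229, 0.973, 0.0]
ft_force: [-0.1, 0.1, 0.2]
finger_gap: 0.002
gripper_force: 0.0
```

Request:
step_arm:
  steps:
    - [0, 0, 0.0005, 0, 0]
    - [0, 0, 0.0005, 0, 0]
    - [0, 0, 0.0005, 0, 0]
    - [0, 0, 0, 0, 0]

```text
clock: 18.55
tcp_pos: [0.5313, -0.089, 0.0978]
orientation: [-0.0, 0.229, 0.973, 0.0]
ft_force: [0.3, -1.0, -0.1]
finger_gap: -0.004
gripper_force: 0.0
```

Request:
step_arm:
  steps:
    - [0, 0, 0.0005, 0, 0]
    - [0, 0, 0.0005, 0, 0]
    - [0, 0, 0.0005, 0, 0]
    - [0, 0, 0, 0, 0]

```text
clock: 19.05
tcp_pos: [0.5314, -0.089, 0.0965]
orientation: [0.0, 0.229, 0.973, 0.0]
ft_force: [0.4, -0.4, 0.4]
finger_gap: 0.001
gripper_force: 0.2
```

```bash
python3 p.py
```

```text
state 19.1 [ 0.98 -0.28  0.88]
290 [(182, 75, 71), (184, 80, 71), (186, 80, 72), (188, 105, 71), (190, 75, 70), (192, 18, 71), (194, 9, 74), (196, 10, 77), (198, 11, 74), (200, 10, 66), (202, 11, 78), (204, 10, 72), (206, 10, 73), (208, 11, 74), (210, 13, 87), (212, 60, 109)]
293 [(182, 90, 16), (184, 90, 17), (186, 120, 19), (188, 100, 18), (190, 105, 17), (192, 90, 38), (194, 10, 84), (196, 11, 82), (198, 10, 80), (200, 7, 47), (202, 11, 81), (204, 10, 80), (206, 10, 80), (208, 10, 80), (210, 10, 83), (212, 53, 109)]
296 [(182, 100, 12), (184, 100, 21), (186, 98, 24), (188, 120, 22), (190, 110, 22), (192, 11, 77), (194, 10, 82), (196, 10, 78), (198, 9, 70), (200, 10, 56), (202, 10, 86), (204, 10, 90), (206, 11, 85), (208, 10, 79), (210, 19, 100), (212, 50, 110)]
tell dark px 14 bright 0
```

Request:
step_arm:
  steps:
    - [0, 0, 0.0005, 0, 0]
    - [0, 0, 0.0005, 0, 0]
    - [0, 0, 0, 0, 0]

```text
clock: 19.48
tcp_pos: [0.5314, -0.089, 0.0954]
orientation: [0.0, 0.229, 0.973, 0.0]
ft_force: [-0.4, -0.0, 1.1]
finger_gap: 0.0
gripper_force: 0.6
```

Request:
step_arm:
  steps:
    - [0, 0, 0.0005, 0, 0]
    - [0, 0, 0.0005, 0, 0]
    - [0, 0, 0, 0, 0]

```text
clock: 19.85
tcp_pos: [0.5315, -0.0891, 0.0945]
orientation: [0.0, 0.229, 0.973, 0.0]
ft_force: [-0.2, -0.1, 1.2]
finger_gap: -0.001
gripper_force: 0.9
```

Request:
step_arm:
  steps:
    - [0, 0, 0.0005, 0, 0]
    - [0, 0, 0.0005, 0, 0]
    - [0, 0, 0, 0, 0]

```text
clock: 20.23
tcp_pos: [0.5314, -0.089, 0.0934]
orientation: [0.0, 0.229, 0.973, 0.0]
ft_force: [0.5, 0.4, 2.3]
finger_gap: -0.003
gripper_force: 1.2
```

```bash
python3 p.py
```

```text
state 20.275 [0.08 0.35 2.03]
290 [(182, 90, 62), (184, 90, 70), (186, 90, 70), (188, 90, 70), (190, 90, 70), (192, 90, 72), (194, 9, 73), (196, 10, 73), (198, 10, 77), (200, 10, 51), (202, 10, 73), (204, 10, 74), (206, 10, 75), (208, 11, 76), (210, 10, 87), (212, 53, 109)]
293 [(182, 120, 22), (184, 90, 14), (186, 105, 17), (188, 90, 17), (190, 120, 19), (192, 150, 15), (194, 10, 88), (196, 11, 81), (198, 11, 79), (200, 10, 76), (202, 11, 70), (204, 11, 79), (206, 10, 80), (208, 10, 80), (210, 10, 80), (212, 50, 109)]
296 [(182, 120, 16), (184, 100, 16), (186, 100, 21), (188, 120, 19), (190, 105, 17), (192, 110, 20), (194, 10, 91), (196, 10, 80), (198, 10, 76), (200, 11, 50), (202, 11, 72), (204, 11, 91), (206, 11, 82), (208, 10, 80), (210, 17, 97), (212, 40, 110)]
tell dark px 15 bright 0
```

Request:
step_arm:
  steps:
    - [0, 0, 0.0005, 0, 0]
    - [0, 0, 0.0005, 0, 0]
    - [0, 0, 0, 0, 0]

```text
clock: 20.65
tcp_pos: [0.5314, -0.0891, 0.0924]
orientation: [0.0, 0.229, 0.973, 0.0]
ft_force: [0.4, -0.0, 3.1]
finger_gap: 0.001
gripper_force: 1.5
```

Request:
step_arm:
  steps:
    - [0, 0, 0.0005, 0, 0]
    - [0, 0, 0.0005, 0, 0]
    - [0, 0, 0, 0, 0]

```text
clock: 21.02
tcp_pos: [0.5314, -0.089, 0.0915]
orientation: [0.0, 0.229, 0.973, 0.0]
ft_force: [0.1, -0.3, 4.1]
finger_gap: 0.001
gripper_force: 2.0
```

Request:
step_arm:
  steps:
    - [0, 0, 0.0005, 0, 0]
    - [0, 0, 0.0005, 0, 0]
    - [0, 0, 0, 0, 0]

```text
clock: 21.4
tcp_pos: [0.5313, -0.089, 0.0903]
orientation: [-0.0, 0.229, 0.973, 0.0]
ft_force: [-0.1, -0.4, 3.3]
finger_gap: 0.001
gripper_force: 1.9
```

Request:
step_arm:
  steps:
    - [0, 0, 0.0005, 0, 0]
    - [0, 0, 0.0005, 0, 0]
    - [0, 0, 0, 0, 0]

```text
clock: 21.78
tcp_pos: [0.5313, -0.089, 0.0892]
orientation: [-0.0, 0.229, 0.973, 0.0]
ft_force: [0.5, -0.6, 3.4]
finger_gap: 0.001
gripper_force: 1.5
```

Request:
step_arm:
  steps:
    - [0, 0, 0.0005, 0, 0]
    - [0, 0, 0.0005, 0, 0]
    - [0, 0, 0, 0, 0]

```text
clock: 22.15
tcp_pos: [0.5313, -0.089, 0.0882]
orientation: [-0.0, 0.229, 0.973, 0.0]
ft_force: [0.3, 0.2, 2.4]
finger_gap: 0.002
gripper_force: 1.1
```

Request:
step_arm:
  steps:
    - [0, 0, 0.0005, 0, 0]
    - [0, 0, 0.0005, 0, 0]
    - [0, 0, 0, 0, 0]

```text
clock: 22.52
tcp_pos: [0.5311, -0.089, 0.0873]
orientation: [-0.0, 0.229, 0.973, 0.0]
ft_force: [0.7, 0.2, 2.4]
finger_gap: 0.001
gripper_force: 1.6
```

```bash
python3 p.py
```

```text
state 22.575 [1.55 0.68 2.63]
290 [(182, 120, 26), (184, 120, 64), (186, 90, 70), (188, 90, 69), (190, 75, 70), (192, 90, 71), (194, 75, 71), (196, 10, 73), (198, 10, 72), (200, 10, 77), (202, 12, 51), (204, 10, 76), (206, 10, 72), (208, 11, 74), (210, 13, 86), (212, 53, 110)]
293 [(182, 130, 16), (184, 120, 18), (186, 90, 11), (188, 110, 18), (190, 120, 15), (192, 120, 20), (194, 108, 19), (196, 9, 82), (198, 10, 81), (200, 10, 81), (202, 10, 79), (204, 10, 71), (206, 10, 83), (208, 10, 82), (210, 10, 81), (212, 50, 109)]
296 [(182, 60, 14), (184, 0, 17), (186, 0, 12), (188, 105, 20), (190, 102, 20), (192, 110, 23), (194, 130, 20), (196, 10, 92), (198, 10, 80), (200, 10, 75), (202, 10, 62), (204, 10, 83), (206, 10, 77), (208, 9, 76), (210, 17, 96), (212, 53, 111)]
tell dark px 16 bright 0
```

Request:
step_arm:
  steps:
    - [0, 0, 0.0005, 0, 0]
    - [0, 0, 0.0005, 0, 0]
    - [0, 0, 0, 0, 0]

```text
clock: 22.95
tcp_pos: [0.5317, -0.0892, 0.0868]
orientation: [0.0, 0.229, 0.973, 0.0]
ft_force: [0.2, 0.2, 4.4]
finger_gap: 0.002
gripper_force: 2.6
```

Request:
step_arm:
  steps:
    - [0, 0, 0.0005, 0, 0]
    - [0, 0, 0.0005, 0, 0]
    - [0, 0, 0, 0, 0]

```text
clock: 23.32
tcp_pos: [0.5317, -0.0891, 0.0858]
orientation: [0.0, 0.229, 0.973, 0.0]
ft_force: [0.6, -0.5, 3.5]
finger_gap: -0.003
gripper_force: 1.8
```

```bash
python3 p.py|grep -v "^29[06]"
```

```text
state 23.375 [ 0.48 -0.55  4.69]
293 [(182, 110, 18), (184, 60, 16), (186, 0, 15), (188, 60, 14), (190, 120, 17), (192, 128, 17), (194, 105, 17), (196, 12, 42), (198, 10, 87), (200, 9, 82), (202, 10, 79), (204, 14, 34), (206, 11, 81), (208, 10, 81), (210, 10, 81), (212, 45, 110)]
tell dark px 15 bright 0
```

Request:
step_arm:
  steps:
    - [0, 0, 0.0005, 0, 0]
    - [0, 0, 0.0005, 0, 0]
    - [0, 0, 0, 0, 0]

```text
clock: 23.75
tcp_pos: [0.5303, -0.0887, 0.0836]
orientation: [-0.001, 0.229, 0.973, 0.0]
ft_force: [-0.9, -0.8, -0.6]
finger_gap: 0.001
gripper_force: 0.0
```

Request:
step_arm:
  steps:
    - [0, 0, 0.0005, 0, 0]
    - [0, 0, 0.0005, 0, 0]
    - [0, 0, 0, 0, 0]

```text
clock: 24.12
tcp_pos: [0.5311, -0.089, 0.0832]
orientation: [-0.0, 0.229, 0.973, 0.0]
ft_force: [-0.5, 0.3, -0.1]
finger_gap: 0.004
gripper_force: 0.0
```

```bash
python3 p.py|grep -v "^29[06]"
```

```text
state 24.175 [-0.41 -0.23 -0.61]
293 [(182, 120, 18), (184, 90, 16), (186, 30, 20), (188, 120, 15), (190, 130, 19), (192, 30, 19), (194, 110, 21), (196, 130, 19), (198, 10, 94), (200, 10, 82), (202, 10, 80), (204, 10, 77), (206, 10, 71), (208, 10, 81), (210, 10, 82), (212, 45, 108)]
tell dark px 9 bright 0
```

It snapped through. I keep going gently to the floor.

Request:
step_arm:
  steps:
    - [0, 0, 0.0005, 0, 0]
    - [0, 0, 0.0005, 0, 0]
    - [0, 0, 0, 0, 0]

```text
clock: 24.55
tcp_pos: [0.5317, -0.0891, 0.0827]
orientation: [0.0, 0.229, 0.973, 0.0]
ft_force: [0.1, -0.6, 0.9]
finger_gap: -0.002
gripper_force: 0.9
```

Request:
step_arm:
  steps:
    - [0, 0, 0.0004, 0, 0]
    - [0, 0, 0.0004, 0, 0]
    - [0, 0, 0, 0, 0]

```text
clock: 24.92
tcp_pos: [0.5323, -0.0893, 0.0826]
orientation: [0.001, 0.229, 0.973, 0.0]
ft_force: [0.2, -0.1, 5.6]
finger_gap: -0.004
gripper_force: 3.1
```

```bash
python3 p.py|grep -v "^29[06]"
```

```text
state 24.975 [-0.61  0.02  6.02]
293 [(182, 150, 17), (184, 150, 15), (186, 80, 15), (188, 120, 15), (190, 110, 18), (192, 105, 20), (194, 120, 18), (196, 0, 17), (198, 10, 90), (200, 10, 80), (202, 11, 79), (204, 10, 80), (206, 10, 70), (208, 10, 80), (210, 10, 81), (212, 50, 109)]
tell dark px 9 bright 0
```

The push is now 6 N with no further travel, so it is on the floor. I back off and look.

Request:
step_arm:
  steps:
    - [0, 0, -0.002, 0, 0]
    - [0, 0, -0.01, 0, 0]
    - [0, 0, -0.04, 0, 0]
    - [0, 0, -0.04, 0, 0]
    - [0, 0, -0.03, 0, 0]
    - [0, 0, 0, 0, 0]

```text
clock: 25.72
tcp_pos: [0.5332, -0.0895, 0.2065]
orientation: [0.003, 0.229, 0.973, -0.0]
ft_force: [-0.7, -0.1, -0.2]
finger_gap: -0.004
gripper_force: 0.0
```

```bash
python3 w.py w7;python3 - <<'E'
from h import *
s=capture("scene")[:,:,::-1];cv2.imwrite("pics/s7.png",s)
a=cv2.imread("pics/w7.png")[100:380,140:420];b=s[165:245,255:335]
cv2.imwrite("pics/c7.png",np.hstack([cv2.resize(a,(400,400),interpolation=2),cv2.resize(b,(400,400),interpolation=2)]))
E
```

```text
25.725 [ 0.5332 -0.0895  0.2065] [ 2.800e-03  2.293e-01  9.734e-01 -1.000e-04] -0.004194257840528665 [-0.72 -0.07 -0.21]
[([539, 7, 19, 23, 345], [548.0, 18.1]), ([273, 182, 21, 27, 447], [283.1, 195.5])]
tcp px [284.8132918  254.43642464]
```

View pics/c7.png

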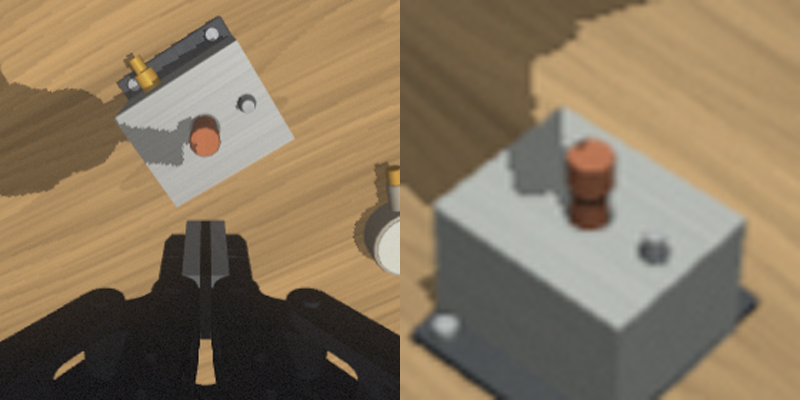

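The insert is upright and low in the block, and the steel pin stands proud at crop pixel (655,248). The 3.2 mm of travel from snap to hard floor matches the description, so I hand it in.

```bash
python3 -c "
from station import r
print(r.job_done())"
```

```text
the job is handed in; nothing more can be done
None
```

The long copper insert is upright and fully home in the test block, with the telltale pin up. The last reading against the floor was about 6 N, and the fingers are clear above it. The job was handed in at about 26 s, and the hand-in gave no verdict.

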